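# Open the sample chest's combination lock and present it at the reader

### The job

Unlock the sample chest: turn the dial of its combination lock clockwise until the pointer clicks into the deep notch at the little stud on the lock, then pull the shackle all the way out so that it is clear of the staple. Take the open lock off the chest and finish while holding it still in the gripper, level with the dial facing up, about 10 cm above the middle of the round sign-out reader; do not put it down or let go. Leave the samples on the chest, beside it and in the tray where they are.

Things in the scene. Friction and masses are not known exactly. Their poses are not given: they have to be found in the camera images.
- lock_center (a point): Combination lock: loose aluminium block 64 x 64 x 34 (z) mm, 0.5 to 0.7 kg with dial and shackle, flat on the lid, dial up. Point = the block's centre, 17 mm above the lid. Shackle leaves the x = -32 mm face towards -x. Dark stud (4 mm wide, 6 high) on top at x = -29, y = 0. To lift it, its y faces are free except for the end 12 mm (keepers); once the shackle is clear it lifts straight up.
- dial_grip (a point): Middle of the dial's upright grip bar, 34 mm long (point's x axis), 12 wide, 22 high, 35 mm above lock_center. Dial axis: vertical through lock_center, 3 mm from this point towards the bar's -x end, which has a narrow low pointer nose, 5 mm wide. The bar stands on a round black disc, 50 mm across, top 24 mm above lock_center; bar top 45 mm above lock_center.
- dial (a joint): Dial angle, rad: 0 = pointer at the stud, in the deep notch, the only place where the shackle comes free (to about 0.1 rad); positive = turned counter-clockwise from it, seen from above. Starts in one of the light notches at 0.84, 1.61 and 2.37. A spring pulls it into the nearest notch when let go (into the deep one from below 0.4); turning out of a notch takes about 0.15 N m.
- shackle_bar (a point): Middle of the shackle's cross bar. The shackle is a U lying flat, of round steel bar 9 mm thick; legs along the lock's x axis at y = +21 and -21 mm (51 mm over both, 33 mm free between), centres 17 mm above the lid, as lock_center. Shut, the cross bar is 76 mm from lock_center towards -x, with 28 mm free between it and the staple. Axes as the lock's.
- shackle (a joint): How far the shackle is pulled out, m: 0 shut, 0.036 all the way out (stop). Stays where it is left; drag about 3 N. With the dial off the deep notch it moves less than 4 mm. Clear of the staple beyond 0.022.
- staple_top (a point): Top of the steel staple, an arch of 6 mm bar fixed to the lid over the shackle's leg at lock y = -21 mm, 40 mm from lock_center towards -x; its top is 30.5 mm above the lid, its posts 22 mm apart. While the leg is under it the lock cannot be lifted.
- chest: Grey steel sample chest fixed to the bench, 240 (x) x 220 (y) x 85 (z) mm; origin under its centre. The lock lies on its flat lid at chest x = -20 mm, y = 0, with the chest's yaw, shackle to the chest's -x (towards the robot). Four corner keepers 10 mm high hold the block against turning and sliding with 1.5 mm play.
- reader_top (a point): Centre of the top of the sign-out reader, a fixed flat round pad 112 mm across and 14 mm high, left or right of the chest. Beside the other side of the chest lies the rectangular white tray, which is not the reader.
- tray: Fixed white tray 150 x 110 x 22 mm, origin under its centre; bystander.
- pot_lid: Loose sample pot 40 mm across, 42 mm high, on the lid behind the lock (chest x = 80 mm, left corner), origin at its foot; leave alone.
- cork_block: Loose cork block 38 x 50 x 22 mm on the lid behind the lock, right corner, origin at its underside; leave alone.
- pot_front: Loose sample pot 44 mm across, 40 mm high, on the bench to the front right of the chest, origin at its foot; leave alone.
- cork_disc: Loose cork disc 44 mm across, 12 mm thick, lying in the tray, origin at its underside; leave alone.
Mind the look-alikes: they are no part of the job. What is shaped like the part that bears lock_center but green is not meant.

How it is judged:
By the outcome, as a careful person would: the job done as asked, in the order asked, and still so for the second after the job is handed in, while the arm keeps its last pose, push and grip.
It also fails if it takes over 64 s, if anything falls off the work surface, if the arm or the gripper's body presses on something with over 40 N, if the wrist force passes 120 N, or if a joint passes its speed limit or range.

### The arm

A 7-joint arm with a two-finger parallel gripper is mounted at the origin on the work surface. World frame = base frame: x ahead of the robot, y to its left, z up, the work surface at z = 0. Lengths are in m, angles in degrees, forces in N, time in s.
With the tool pointing down it reaches from about 0.425 to 0.875 m from the base axis. Payload 4.7 kg.
Tool frame: the origin (TCP) lies at the very end of the fingers, on their centre line; the grasp point (between the pads) lies 19 mm behind it; z points along the fingers, y is the line along which they close (so a half turn about z gives the same grasp; the last joint's range is limited). The gripper opens to 85 mm and grips with 20 to 120 N. Pads are 22 mm wide; open, the fingers measure 114 mm over their backs; the gripper's body (76 mm by 85 mm) begins 54 mm behind the grasp point. The pads swing forward as they close: fully open they stand 13 mm farther back than shut.
Start: joints at [70.823, 18.392, -4.016, 83.108, 1.295, 78.541, -3.26], TCP at [0.222, -0.611, 0.2] pointing down, gripper open.
Joint ranges: [-163.93, 163.93], [-17.29, 119.83], [-79.2, 71.16], [3.27, 140.29], [-89.18, 269.18], [5.43, 117.66], [-154.24, 154.24]. Speed limits (degrees/s): [147.25, 147.25, 180, 180, 180, 180, 180].

### API

Orientations are given as a 3x3 rotation matrix whose columns are the frame's x, y, z axes.
In Python, from workcell import status, optics, ticket gives the robot as it stands. The module is installed in compiled form; this text tells all that it offers.
- The arm moves only by the shell command python3 -m jog 'ROWS' [FORCE]. ROWS is text: rows parted by semicolons, each of 7 numbers parted by spaces: the closure, from 0 (fully open) to 1 (shut), then the shift along the tool's x, y, z in mm, then the turn, a rotation vector about the tool's x, y, z in rad. In form: claw tx ty tz rx ry rz; .... A call has 1 to 10 rows; each row shifts and turns the commanded pose from where the row before left it, along the tool's axes as they then stand; what a row does not reach is not made up. A row lasts 1/10 s, in which the tool goes at most 50 mm and 8.59 degrees, less where a joint would pass 70% of its speed; a pose out of reach is approached as far as the arm can. A call with a gripper value outside its range is refused whole. The fingers move at their own pace and stop on an object; FORCE is the grip in N (left out, the last holds). Time passes only in rows, so rows that do not move let the fingers close. It gives the time, the measured TCP pose, the force, the opening and the grip force at its end, in the units of the state.
- status.get_state(): the state, without advancing time (a new reading comes with each control period).
- optics.capture(name): name is "side" or "top"; returns a dict with "frame" (384x512x3 uint8, red, green, blue), "fx", "fy", "cx", "cy" (pixels), "k1" (the pictures are not rectified: a ray, as slopes to the right and down, at radius r is drawn at 1 + k1 r^2 times it, then the intrinsics apply), "rvec" (rotation vector, rad) and "tvec" (3), from world to camera coordinates, as OpenCV has them. Camera axes: x right, y down, z forward; pixel columns grow to the right and rows downward; lengths in m; the calibration is good to about 2 mm. A picture is of the moment at which its call begins. There is no depth.
- ticket.finish_job(): hands the job in; it is judged then, once.
Trained networks look in the newest picture that a camera, given by its name, has taken for a name from the list of things; names that differ only in an ending like _2 or _b are one class to them, and where a whole thing is asked for, a point or a joint stands for the part that bears it (a point fixed in the world has none). Each returns a list of dicts, best first, with "p" (0 to 1); they miss things now and then, are a little off and sometimes report something else, mostly with a low value. They report only what shows in the picture. A call takes as long as a camera call. They do not tell look-alikes from the thing itself.
- optics.masks_of(camera, thing): "region" (384x512 bool, what is visible of it).
- optics.landmark_of(camera, thing): "location" ([x, y, z] in m, in world coordinates, good to about 4 mm: a listed point, or the origin of a listed thing).
The state is a dict: "t": time; "joints": joint angles; "joint_velocities": joint speeds; "joint_efforts": joint torques, N m; "ee_pos": TCP position; "tcp_rot": TCP orientation; "contact_force": force on the tool from outside, world axes, zero at the start; "wrist_torque": the same for the moment, N m; "grip_width": finger opening in m; "grip_force": force on a finger pad.
Only numpy, scipy, OpenCV 4.12 (cv2) and the standard library are available. Lean on these libraries where they do the work, as an engineer would, in place of code of your own. Each camera call takes 0.05 s, during which the arm holds its last target. There are 200 camera calls.

## Working session

There is one attempt and no reset: what is moved stays moved. The work goes in short steps, Python scripts to look and compute and a shell command to move; the robot and the scene stay as the last step left them, time stands still between calls to the robot, and variables do not carry over. Pictures are saved under pics/ and viewed, at most 10 in all, crops included, and the job is handed in when it is done.

```bash
mkdir -p pics; cat > h.py <<'E'
import numpy as np, cv2
from workcell import status, optics
def cap(n,f=None):
    c=optics.capture(n)
    if f: cv2.imwrite('pics/'+f,c['frame'][:,:,::-1])
    return c
def proj(c,P):
    R=cv2.Rodrigues(np.array(c['rvec'],float))[0]; q=(R@np.atleast_2d(P).T).T+np.ravel(c['tvec'])
    s=q[:,:2]/q[:,2:]; s=s*(1+c['k1']*(s**2).sum(1,keepdims=True))
    return s*[c['fx'],c['fy']]+[c['cx'],c['cy']]
def ray(c,uv,z):
    K=np.array([[c['fx'],0,c['cx']],[0,c['fy'],c['cy']],[0,0,1.]])
    s=((np.array(uv,float)-[c['cx'],c['cy']])/[c['fx'],c['fy']]); u=s.copy()
    for _ in range(20): u=s/(1+c['k1']*(u**2).sum())
    R=cv2.Rodrigues(np.array(c['rvec'],float))[0]; C=-R.T@np.ravel(c['tvec']); d=R.T@np.r_[u,1]
    return C+d*(z-C[2])/d[2]
E
python3 - <<'E'
from h import *
cs={n:cap(n,n+'0.png') for n in('side','top')}
for n in cs:
    c=cs[n]; R=cv2.Rodrigues(np.array(c['rvec'],float))[0]; print(n,'campos',(-R.T@np.ravel(c['tvec'])).round(3),c['fx'])
    for t in ['lock_center','dial_grip','shackle_bar','staple_top','chest','reader_top','tray','pot_lid','cork_block','pot_front']:
        for d in optics.landmark_of(n,t)[:3]: print(n,t,round(d['p'],2),np.round(d['location'],4),proj(c,d['location']).round()[0])
s=status.get_state(); print(s)
E
```

```text
side campos [0.05  0.614 0.539] 385.5879579004311
side lock_center 0.85 [ 0.6232 -0.0114  0.1005] [247. 183.]
side lock_center 0.73 [ 0.626  -0.254   0.0147] [301. 180.]
side lock_center 0.66 [ 0.397  -0.0177  0.015 ] [325. 245.]
side dial_grip 0.8 [0.4091 0.15   0.053 ] [275. 267.]
side dial_grip 0.73 [ 0.3989 -0.0166  0.0514] [325. 231.]
side dial_grip 0.52 [ 0.6243 -0.0068  0.1365] [245. 171.]
side shackle_bar 0.72 [ 0.5795 -0.0249  0.1203] [264. 179.]
side shackle_bar 0.62 [ 0.3417 -0.066   0.0168] [357. 243.]
side shackle_bar 0.53 [ 0.5525 -0.0006  0.1034] [266. 193.]
side staple_top 0.9 [ 0.5812 -0.023   0.1169] [263. 181.]
side reader_top 0.94 [ 0.4632 -0.3336  0.0133] [363. 186.]
side tray 0.6 [ 0.4584  0.3339 -0.0025] [189. 330.]
side pot_lid 0.71 [ 0.5808 -0.0264  0.1199] [264. 179.]
side pot_lid 0.55 [0.7495 0.0429 0.0773] [197. 185.]
side cork_block 0.48 [ 0.714  -0.1019  0.0897] [244. 166.]
side pot_front 0.82 [ 0.4325 -0.1758  0.0028] [345. 215.]
top campos [ 0.518 -0.01   1.006] 361.6153058358058
top lock_center 0.95 [0.4091 0.1551 0.0162] [193. 244.]
top lock_center 0
[... 1146 characters left out ...]
ities': array([-0.03162017, -0.00193777,  0.06130688, -0.04042882,  0.07540778,
       -0.06584372,  0.17481156]), 'joint_efforts': array([ 5.01215709e-04, -4.93405831e+01, -3.81363407e-01, -3.14580274e+01,
        1.32271863e-02,  1.55441587e-03,  6.43996984e-06]), 'ee_pos': array([ 0.22209812, -0.6108843 ,  0.19955043]), 'tcp_rot': array([[ 9.39791646e-01,  3.41747948e-01, -3.97858673e-05],
       [ 3.41747945e-01, -9.39791646e-01, -6.86778072e-05],
       [-6.08609254e-05,  5.09460911e-05, -9.99999997e-01]]), 'contact_force': array([ 0.07329113,  1.02666098, -0.02859289]), 'wrist_torque': array([-0.02024147,  0.04335342,  0.02062711]), 'grip_force': 0.0, 'grip_width': 0.08510292219216073}
```

```bash
cd pics; python3 -c "
import cv2,numpy as np
a=cv2.imread('side0.png');b=cv2.imread('top0.png')
cv2.imwrite('both.png',cv2.resize(np.vstack([a,b]),(400,600)))"
```

```text
(no output)
```

View pics/top0.png

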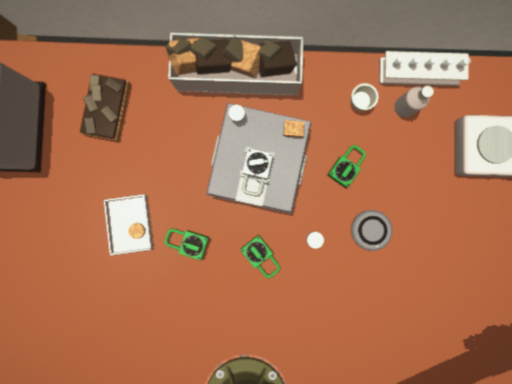

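View pics/side0.png

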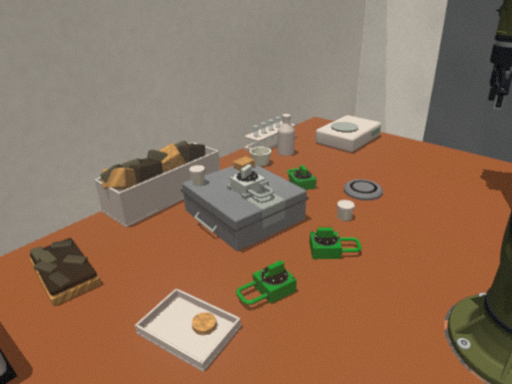

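True lock is the grey one on the chest (top 258,163; side 247,183). The look-alikes are green: top (346,170), (192,243), (257,250). The reader is the round pad at top (371,229), and the tray at (130,223) is not it. Next, one close crop and the yaw and dial angle.

```bash
python3 - <<'E'
from h import *
c=cap('top'); m=optics.masks_of('top','chest')
for d in m[:2]:
    r=d['region'].astype(np.uint8); cnt=max(cv2.findContours(r,0,2)[0],key=cv2.contourArea); b=cv2.boxPoints(cv2.minAreaRect(cnt))
    P=np.array([ray(c,u,.085) for u in b]); e=np.diff(np.vstack([P,P[:1]]),axis=0)
    print(d['p'],P[:,:2].round(3).tolist(),P.mean(0).round(4),np.degrees(np.arctan2(e[:,1],e[:,0])).round(1),np.linalg.norm(e,axis=1).round(3))
a=cv2.resize(c['frame'][130:215,215:300],(590,590),interpolation=cv2.INTER_CUBIC)
cv2.imwrite('pics/c1.png',a[:,:,::-1])
E
```

```text
0.59 [[0.545, 0.123], [0.786, 0.076], [0.738, -0.159], [0.498, -0.109]] [ 0.6417 -0.0171  0.085 ] [ -11.  -101.5  168.2   78.6] [0.246 0.24  0.246 0.237]
```

View pics/c1.png

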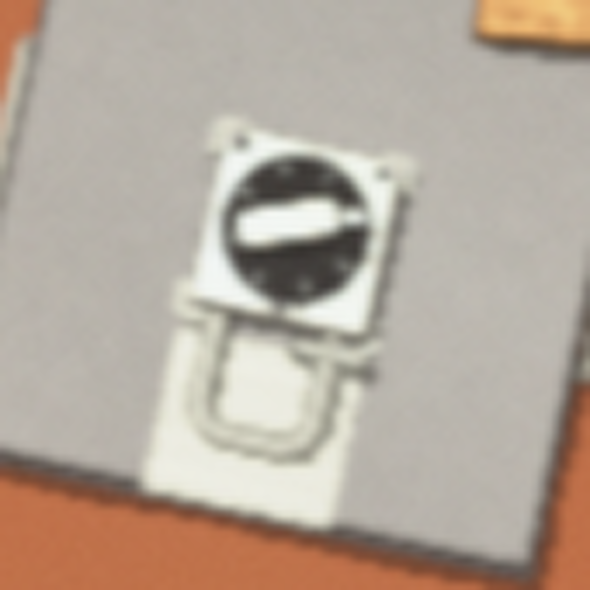

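The crop shows the grey lock with its disc at (295,228) and the bar and nose pointing right and slightly up, to (358,215). The stud and shackle are towards the bottom left, and the staple is on the right leg at (330,350). That puts the dial about 1.9 rad off, so I'll measure it more closely while the arm sets out.

```bash
python3 - <<'E'
from h import *
import itertools
yaw=np.radians(-11.2)
for n in ('top','side'):
    c=cap(n); g=cv2.cvtColor(c['frame'],cv2.COLOR_RGB2GRAY).astype(float)
    # fit dial angle + centre: bar top rect bright, rest of disc dark
    best=[]
    xs=np.arange(-.05,.05,.001)
    for a in np.radians(np.arange(-180,180,4)):
        for dx,dy in itertools.product(np.arange(-.008,.0081,.002),repeat=2):
            o=np.array([.6225+dx,-.0125+dy]); u=np.array([np.cos(a),np.sin(a)]); v=np.array([-u[1],u[0]])
            B=[np.r_[o+u*s+v*t,.147] for s in np.linspace(-19,13,7)*1e-3 for t in(-4e-3,0,4e-3)]
            D=[np.r_[o+u*s+v*t,.126] for s in np.linspace(-14,14,5)*1e-3 for t in(-.018,-.015,.015,.018)]
            D+=[np.r_[o+u*np.cos(k)*.024-0*v+v*np.sin(k)*.024,.126] for k in (2.8,3.14,3.48,.5,-.5)]
            N=[np.r_[o+u*s,.130] for s in (.017,.02)]
            f=lambda P: cv2.remap(g.astype(np.float32),proj(c,np.array(P)).astype(np.float32),None,1).mean()
            best.append((f(B)+.3*f(N)-f(D),np.degrees(a),*o))
    best.sort(reverse=True); print(n,[np.round(b,3).tolist() for b in best[:6]])
E
python3 -m jog '0 38.8 -28.3 0 0 0 0;0 38.8 -28.3 0 0 0 0;0 38.8 -28.3 0 0 0 0;0 38.8 -28.3 0 0 0 0;0 38.8 -28.3 0 0 0 0;0 38.8 -28.3 0 0 0 0;0 38.8 -28.3 0 0 0 0;0 38.8 -28.3 0 0 0 0;0 38.8 -28.3 0 0 0 0;0 38.8 -28.3 0 0 0 0'
```

```text
t: 2.25
ee_pos: [0.4909, -0.2107, 0.1999]
tcp_rot: [[0.94, 0.342, 0.001], [0.342, -0.94, -0.001], [0.0, 0.001, -1.0]]
contact_force: [1.2, -1.5, 0.3]
grip_width: 0.0855
grip_force: 0.0Traceback (most recent call last):
  File "<stdin>", line 17, in <module>
  File "<stdin>", line 16, in <lambda>
cv2.error: OpenCV(4.12.0) /io/opencv/modules/imgproc/src/imgwarp.cpp:1821: error: (-215:Assertion failed) ((map1.type() == CV_32FC2 || map1.type() == CV_16SC2) && map2.empty()) || (map1.type() == CV_32FC1 && map2.type() == CV_32FC1) in function 'remap'
```

```bash
cat > fit.py <<'E'
from h import *
import itertools
from scipy.ndimage import map_coordinates
def fit(c,img,o0=(.6225,-.0125),rng=.008):
    g=cv2.cvtColor(img,cv2.COLOR_BGR2GRAY).astype(float); best=[]
    f=lambda P: map_coordinates(g,proj(c,np.array(P)).T[::-1],order=1).mean()
    for a in np.radians(np.arange(-180,180,4)):
        for dx,dy in itertools.product(np.arange(-rng,rng+.0001,.002),repeat=2):
            o=np.array([o0[0]+dx,o0[1]+dy]); u=np.array([np.cos(a),np.sin(a)]); v=np.array([-u[1],u[0]])
            B=[np.r_[o+u*s+v*t,.147] for s in np.linspace(-19,13,7)*1e-3 for t in(-4e-3,0,4e-3)]
            D=[np.r_[o+u*s+v*t,.126] for s in np.linspace(-14,14,5)*1e-3 for t in(-.018,-.015,.015,.018)]
            D+=[np.r_[o+u*np.cos(k)*.024+v*np.sin(k)*.024,.126] for k in (2.8,3.14,3.48,.5,-.5)]
            N=[np.r_[o+u*s,.130] for s in (.017,.02)]
            best.append((f(B)+.3*f(N)-f(D),np.degrees(a),*o))
    best.sort(reverse=True); return [np.round(b,3).tolist() for b in best[:6]]
E
python3 - <<'E'
from fit import *
for n in ('top','side'): print(n,fit(cap(n),cv2.imread(f'pics/{n}0.png')))
E
```

```text
top [[199.683, -80.0, 0.624, -0.012], [196.638, -80.0, 0.624, -0.014], [195.509, -76.0, 0.624, -0.012], [192.715, -80.0, 0.624, -0.01], [192.639, -76.0, 0.624, -0.014], [192.422, 92.0, 0.624, -0.012]]
side [[140.288, -44.0, 0.626, -0.01], [140.227, -44.0, 0.629, -0.012], [140.048, -40.0, 0.629, -0.012], [139.959, -48.0, 0.626, -0.008], [139.839, -48.0, 0.624, -0.007], [139.519, -40.0, 0.626, -0.01]]
```

```bash
python3 -m jog '0 38 -28 0 0 0 0;0 38 -28 0 0 0 0;0 38 -28 0 0 0 0;0 38 -28 0 0 0 0;0 38 -29 0 0 0 0;0 0 0 0 0 0 -0.15;0 0 0 0 0 0 -0.15;0 0 0 0 0 0 -0.15;0 0 0 0 0 0 -0.15;0 0 0 0 0 0 -0.15'
```

```text
t: 3.35
ee_pos: [0.6204, -0.0156, 0.1994]
tcp_rot: [[0.45, 0.893, -0.0], [0.893, -0.45, -0.0], [-0.0, 0.0, -1.0]]
contact_force: [-0.1, -0.2, -0.1]
grip_width: 0.0854
grip_force: 0.0
```

```bash
python3 - <<'E'
import cv2,numpy as np
from h import *
c=cap('side'); im=cv2.imread('pics/side0.png'); x0,y0,w,k=215,150,64,6
def draw(ptr):
    a=cv2.resize(im[y0:y0+w,x0:x0+w],None,fx=k,fy=k,interpolation=cv2.INTER_CUBIC)
    o=np.array([.6235,-.0125]); t=np.radians(ptr);u=np.array([np.cos(t),np.sin(t)]);v=np.array([-u[1],u[0]])
    for z in(.126,.147):
        P=np.array([np.r_[o+u*s+v*q,z] for s,q in((-.020,-.006),(.014,-.006),(.014,.006),(-.020,.006))])
        cv2.polylines(a,[((proj(c,P)-[x0-.5,y0-.5])*k).astype(np.int32)],True,(0,0,255) if z>.13 else (255,0,0),1)
    return a
b=cv2.resize(im[y0:y0+w,x0:x0+w],None,fx=k,fy=k,interpolation=cv2.INTER_CUBIC)
o=np.hstack([b,draw(-80)])
cv2.imwrite('pics/s1.png',o)
E
```

```text
(no output)
```

View pics/s1.png

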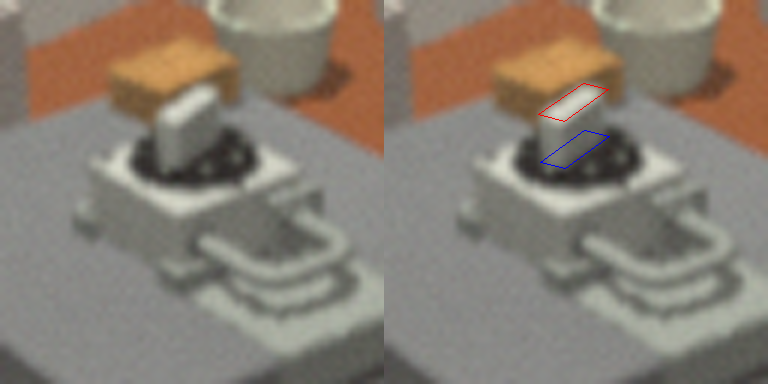

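The right half shows the model bar at pointer yaw −80° lying on the real bar at (575,100). The grasp will use tool y at yaw +10°, centred on the dial axis.

```bash
python3 -m jog '0 0 0 0 0 0 -0.15;0 0 0 0 0 0 -0.15;0 0 0 0 0 0 -0.15;0 0 0 0 0 0 -0.15;0 0 0 0 0 0 -0.042;0 2.5 3.5 0 0 0 0;0.4 0 0 20 0 0 0;0.4 0 0 20 0 0 0;0.4 0 0 20 0 0 0;0.4 0 0 10 0 0 0' 40
```

```text
t: 4.4
ee_pos: [0.6226, -0.0121, 0.1276]
tcp_rot: [[-0.167, 0.986, -0.002], [0.986, 0.167, -0.0], [0.0, -0.002, -1.0]]
contact_force: [-0.1, 0.3, -0.5]
grip_width: 0.051
grip_force: 0.0
```

```bash
python3 -m jog '0.4 0 0 0 0 0 0;1 0 0 0 0 0 0;1 0 0 0 0 0 0;1 0 0 0 0 0 0;1 0 0 0 0 0 0;1 0 0 0 0 0 0;1 0 0 0 0 0 0;1 0 0 0 0 0 0' 40
```

```text
t: 5.2
ee_pos: [0.6234, -0.0119, 0.1295]
tcp_rot: [[-0.169, 0.986, 0.0], [0.986, 0.169, -0.0], [-0.0, -0.0, -1.0]]
contact_force: [0.4, 0.5, 0.4]
grip_width: 0.0004
grip_force: 0.0
```

```bash
python3 - <<'E'
from h import *
a=cap('side')['frame'][110:220,190:310]; b=cap('top')['frame'][110:220,195:315]
o=np.hstack([cv2.resize(x,(396,363),interpolation=cv2.INTER_CUBIC) for x in(a,b)])
cv2.imwrite('pics/s2.png',o[:,:,::-1]); s=status.get_state(); print(s['grip_width'],s['grip_force'],s['joints'])
E
```

```text
0.00013844827214618368 0.0 [ 32.93266737  23.15742203 -43.41758893  91.09446928  16.479334
  72.35706966  -3.47448528]
```

View pics/s2.png

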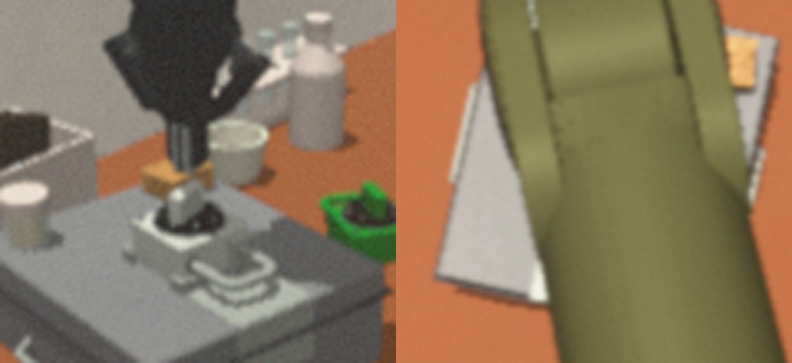

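```bash
python3 - <<'E'
from h import *
c=cap('side'); s=status.get_state(); p=s['ee_pos']; print(p)
for dz in(0,.01,.02,.03,.04): print(dz,proj(c,p+[0,0,dz]).round(1))
im=c['frame'][120:200,215:285]; f=6
a=cv2.resize(im,None,fx=f,fy=f,interpolation=cv2.INTER_CUBIC)
for dz in(0,.02,.04):
    q=((proj(c,p+[0,0,dz])[0]-[214.5,119.5])*f).astype(int); cv2.drawMarker(a,tuple(map(int,q)),(255,0,0),0,12,1)
cv2.imwrite('pics/s3.png',a[:,:,::-1])
E
```

```text
[ 0.62340439 -0.01182025  0.12945738]
0 [[246.9 172.7]]
0.01 [[246.7 169. ]]
0.02 [[246.6 165.2]]
0.03 [[246.5 161.5]]
0.04 [[246.4 157.6]]
```

View pics/s3.png

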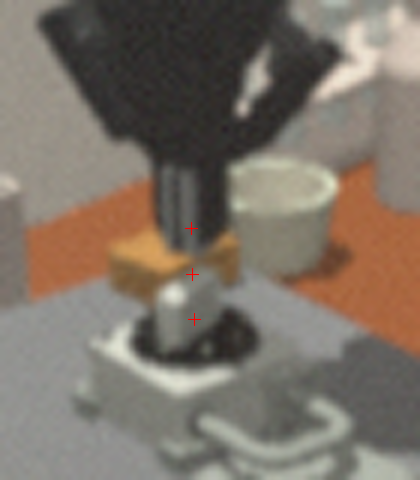

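```bash
python3 - <<'E'
from h import *
c=cap('side'); im=cv2.imread('pics/side0.png')
p=np.array([.2221,-.6109,.1996]); x=np.array([.94,.342,0]);y=np.array([.342,-.94,0])
for dz in (0,.013,.03,.05): print(dz,[proj(c,p+[0,0,dz]+y*k)[0].round(1).tolist() for k in(-.05,-.0425,.0425,.05)])
x0,y0=440,0; f=5
a=cv2.resize(im[40:150,440:512],None,fx=f,fy=f,interpolation=cv2.INTER_CUBIC)
for dz,col in((.0,(0,0,255)),(.013,(0,255,0)),(.043,(255,0,0))):
  for k in(-.05,.05):
    q=((proj(c,p+[0,0,dz]+y*k)[0]-[439.5,39.5])*f).astype(int); cv2.drawMarker(a,tuple(map(int,q)),col,0,12,1)
cv2.imwrite('pics/s4.png',a)
E
```

```text
0 [[492.2, 123.9], [491.8, 123.1], [487.1, 114.4], [486.8, 113.7]]
0.013 [[493.4, 119.4], [493.0, 118.6], [488.2, 110.2], [487.8, 109.5]]
0.03 [[495.0, 113.4], [494.5, 112.7], [489.6, 104.5], [489.2, 103.9]]
0.05 [[496.8, 106.3], [496.3, 105.6], [491.3, 97.9], [490.9, 97.2]]
```

View pics/s4.png

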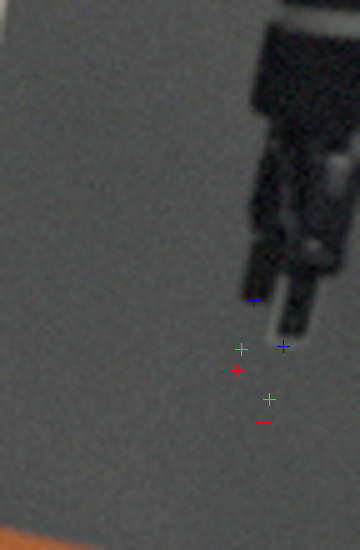

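In both pictures (the tip at zoom (190,250), and the start view) the real fingertips sit about 30 mm above the reported TCP. I'll treat tip z as ee z + 0.030, reopen, and go lower.

```bash
python3 -m jog '0.4 0 0 0 0 0 0;0.4 0 0 0 0 0 0;0.4 0 0 0 0 0 0;0.4 0 0 0 0 0 0;0.4 0 0 7 0 0 0;0.4 0 0 7 0 0 0;0.4 0 0 7 0 0 0;0.4 0 0 5 0 0 0;0.4 0 0 0 0 0 0' 40
```

```text
t: 6.3
ee_pos: [0.6226, -0.0119, 0.1022]
tcp_rot: [[-0.169, 0.986, -0.002], [0.986, 0.169, 0.0], [0.0, -0.002, -1.0]]
contact_force: [-0.6, -0.4, 0.0]
grip_width: 0.051
grip_force: 0.0
```

```bash
python3 -m jog '1 0 0 0 0 0 0;1 0 0 0 0 0 0;1 0 0 0 0 0 0;1 0 0 0 0 0 0;1 0 0 0 0 0 0;1 0 0 0 0 0 0' 40
```

```text
t: 6.9
ee_pos: [0.6243, -0.0117, 0.1041]
tcp_rot: [[-0.169, 0.986, 0.002], [0.986, 0.169, 0.0], [-0.0, 0.002, -1.0]]
contact_force: [2.8, 0.3, -0.0]
grip_width: 0.0108
grip_force: 42.9
```

```bash
python3 -m jog '1 0 0 0 0 0 0.12;1 0 0 0 0 0 0.12;1 0 0 0 0 0 0.12;1 0 0 0 0 0 0.12;1 0 0 0 0 0 0.12;1 0 0 0 0 0 0.12;1 0 0 0 0 0 0.12;1 0 0 0 0 0 0.12'; python3 -c "
from workcell import status;s=status.get_state();print(s['wrist_torque'],s['joints'])"
```

```text
t: 7.7
ee_pos: [0.6244, -0.0121, 0.104]
tcp_rot: [[0.714, 0.7, 0.002], [0.7, -0.714, -0.0], [0.001, 0.002, -1.0]]
contact_force: [3.0, -0.3, -0.2]
grip_width: 0.0107
grip_force: 42.8
[ 0.03212373 -0.7529426  -0.02677158] [ 25.43350473  22.07718581 -33.35141902  92.91197644  12.8410643
  68.73865451 -56.20742612]
```

```bash
python3 -m jog '1 0 0 0 0 0 0.12;1 0 0 0 0 0 0.12;1 0 0 0 0 0 0.12;1 0 0 0 0 0 0.12;1 0 0 0 0 0 0.12;1 0 0 0 0 0 0.12;1 0 0 0 0 0 0.12;1 0 0 0 0 0 0.12;1 0 0 0 0 0 0'; python3 -c "
from workcell import status;s=status.get_state();print(s['wrist_torque'],s['joints'],s['grip_width'])"
```

```text
t: 8.6
ee_pos: [0.6248, -0.0131, 0.1041]
tcp_rot: [[0.984, -0.179, 0.003], [-0.179, -0.984, -0.002], [0.003, 0.001, -1.0]]
contact_force: [5.4, -3.2, -0.0]
grip_width: 0.0102
grip_force: 42.8
[-0.50806386 -1.14082593 -0.03815725] [  18.61872674   20.56341392  -24.54604838   93.15808408    9.16144391
   68.09270788 -108.28940608] 0.010209404274576707
```

```bash
python3 -m jog '0.4 0 0 0 0 0 0;0.4 0 0 0 0 0 0;0.4 0 0 0 0 0 0;0.4 0 0 -25 0 0 0;0.4 0 0 -30 0 0 0;0.6 -38 0 0 0 0 -0.001;0.6 -38.5 0 0 0 0 0;0.7 0 0 0 0 0 -0.15;0.7 0 0 0 0 0 -0.15;0.7 0 0 0 0 0 -0.15'
```

```text
t: 9.6
ee_pos: [0.5472, 0.002, 0.1585]
tcp_rot: [[0.961, 0.276, -0.001], [0.276, -0.961, -0.0], [-0.001, 0.0, -1.0]]
contact_force: [0.5, -1.1, -0.1]
grip_width: 0.0259
grip_force: 0.0
```

```bash
python3 -m jog '0.7 0 0 0 0 0 -0.15;0.7 0 0 0 0 0 -0.15;0.7 0 0 0 0 0 -0.15;0.7 0 0 0 0 0 -0.15;0.7 0 0 0 0 0 -0.15;0.7 0 0 0 0 0 -0.15;0.7 0 0 0 0 0 -0.15;0.7 0 0 0 0 0 -0.05;0.7 0 0 0 0 0 0'
```

```text
t: 10.5
ee_pos: [0.5476, 0.002, 0.1582]
tcp_rot: [[0.197, 0.98, -0.001], [0.98, -0.197, 0.0], [-0.0, -0.001, -1.0]]
contact_force: [0.5, -0.7, 1.2]
grip_width: 0.0259
grip_force: 0.0
```

```bash
python3 - <<'E'
from h import *
s=status.get_state(); print(s['ee_pos'],s['tcp_rot'].round(3),s['grip_width'],s['contact_force'])
f=cap('side')['frame']
for t in('shackle_bar','staple_top','dial_grip','lock_center'): print(t,[(round(d['p'],2),np.round(d['location'],4).tolist()) for d in optics.landmark_of('side',t)[:3]])
a=cv2.resize(f[130:220,205:305],(700,630))[:600]
cv2.imwrite('pics/s5.png',a[:,:,::-1])
E
```

```text
[0.54755687 0.00200172 0.15823356] [[ 0.197  0.98  -0.001]
 [ 0.98  -0.197  0.   ]
 [-0.    -0.001 -1.   ]] 0.02588833164009637 [ 0.51028798 -0.73039722  1.15314651]
shackle_bar [(0.82, [0.431, 0.2258, 0.0193]), (0.69, [0.341, -0.0642, 0.0139]), (0.63, [0.5498, -0.0034, 0.103])]
staple_top [(0.91, [0.581, -0.0258, 0.1195])]
dial_grip [(0.69, [0.6298, -0.021, 0.1362]), (0.66, [0.6189, -0.2467, 0.0495]), (0.59, [0.3985, -0.0153, 0.0488])]
lock_center [(0.9, [0.3996, -0.0243, 0.0144]), (0.82, [0.6211, -0.0142, 0.1036]), (0.75, [0.4134, 0.1527, 0.0253])]
```

View pics/s5.png

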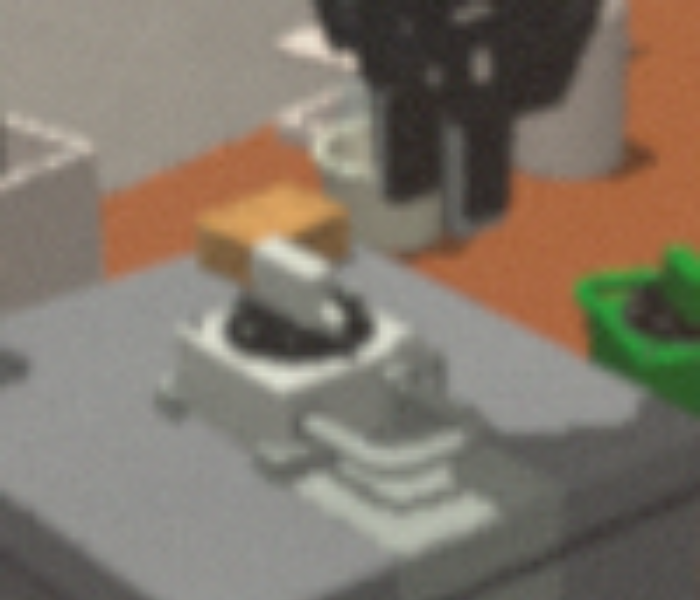

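The picture shows the bar turned so the nose at (340,320) faces the stud and shackle. The open fingers hang over the shackle's cross bar, so I'll descend onto it.

```bash
python3 -m jog '0.7 0 1.5 30 0 0 0;0.7 0 0 30 0 0 0;0.7 0 0 15 0 0 0;0.7 0 0 10 0 0 0;0.7 0 0 6 0 0 0;0.7 0 0 5 0 0 0;0.7 0 0 0 0 0 0' 40
```

```text
t: 11.45
ee_pos: [0.5499, 0.0015, 0.0627]
tcp_rot: [[0.198, 0.98, 0.0], [0.98, -0.198, -0.0], [-0.0, 0.0, -1.0]]
contact_force: [0.5, 0.3, 0.2]
grip_width: 0.0259
grip_force: 0.0
```

```bash
python3 -m jog '1 0 0 0 0 0 0;1 0 0 0 0 0 0;1 0 0 0 0 0 0;1 0 0 0 0 0 0' 40
```

```text
t: 11.85
ee_pos: [0.5501, 0.0017, 0.0632]
tcp_rot: [[0.197, 0.98, 0.001], [0.98, -0.197, -0.0], [0.0, 0.001, -1.0]]
contact_force: [-1.6, 0.4, 3.2]
grip_width: 0.0069
grip_force: 39.4
```

```bash
python3 -m jog '1 0 -6 0 0 0 0;1 0 -6 0 0 0 0;1 0 -6 0 0 0 0;1 0 -6 0 0 0 0;1 0 0 0 0 0 0' 40
```

```text
t: 12.35
ee_pos: [0.5248, 0.0064, 0.0625]
tcp_rot: [[0.197, 0.98, -0.001], [0.98, -0.197, -0.001], [-0.001, -0.001, -1.0]]
contact_force: [0.2, 0.2, 2.5]
grip_width: 0.0072
grip_force: 39.3
```

```bash
python3 -m jog '1 0 -4 0 0 0 0;1 0 -4 0 0 0 0;1 0 -3 0 0 0 0;1 0 -2 0 0 0 0;1 0 0 0 0 0 0' 40
```

```text
t: 12.85
ee_pos: [0.5138, 0.0085, 0.0627]
tcp_rot: [[0.198, 0.98, 0.001], [0.98, -0.198, -0.0], [-0.0, 0.001, -1.0]]
contact_force: [4.7, -0.8, 0.8]
grip_width: 0.0071
grip_force: 39.2
```

```bash
python3 -m jog '0.7 0 0.5 0 0 0 0;0.7 0 0 0 0 0 0;0.7 0 0 -20 0 0 0;0.7 0 0 -35 0 0 0;0.2 0 0 -30 0 0 0;0 0 0 0 0 0 0.15;0 0 0 0 0 0 0.15;0 0 0 0 0 0 0.15;0 0 0 0 0 0 0.15;0 0 0 0 0 0 0.15'
```

```text
t: 13.85
ee_pos: [0.5124, 0.009, 0.1466]
tcp_rot: [[0.816, 0.578, -0.003], [0.578, -0.816, 0.0], [-0.003, -0.002, -1.0]]
contact_force: [0.1, 0.3, -0.4]
grip_width: 0.0852
grip_force: 0.0
```

```bash
python3 -m jog '0 0 0 0 0 0 0.15;0 0 0 0 0 0 0.15;0 0 0 0 0 0 0.15;0 0 0 0 0 0 0.15;0 0 0 0 0 0 0.15;0 0 0 0 0 0 0.071;0 35 -1 0 0 0 0;0 35 0 0 0 0 0;0 34 0 0 0 0 0;0 0 0 0 0 0 0'
```

```text
t: 14.85
ee_pos: [0.6175, -0.0121, 0.1453]
tcp_rot: [[0.98, -0.2, -0.003], [-0.2, -0.98, 0.001], [-0.003, -0.001, -1.0]]
contact_force: [-0.1, -0.8, 0.1]
grip_width: 0.0853
grip_force: 0.0
```

```bash
python3 - <<'E'
from h import *
s=status.get_state(); print(s['ee_pos'],s['tcp_rot'].round(3),s['grip_width'],s['contact_force'])
f=cap('side')['frame']
for t in('shackle_bar','staple_top','dial_grip','lock_center'): print(t,[(round(d['p'],2),np.round(d['location'],4).tolist()) for d in optics.landmark_of('side',t)[:4]])
a=cv2.resize(f[130:220,205:305],(660,594))
cv2.imwrite('pics/s6.png',a[:,:,::-1])
E
```

```text
[ 0.61754094 -0.01213595  0.14526354] [[ 0.98  -0.2   -0.003]
 [-0.2   -0.98   0.001]
 [-0.003 -0.001 -1.   ]] 0.08529861272046262 [-0.08182909 -0.7723663   0.05861117]
shackle_bar [(0.65, [0.5153, 0.0067, 0.1005]), (0.56, [0.4286, 0.2254, 0.0217]), (0.52, [0.3423, -0.0647, 0.0154]), (0.38, [0.6838, -0.2955, 0.0175])]
staple_top [(0.73, [0.5792, -0.0246, 0.1164])]
dial_grip [(0.91, [0.405, 0.1505, 0.054]), (0.78, [0.3991, -0.0153, 0.0473]), (0.66, [0.6276, -0.0169, 0.1366]), (0.46, [0.6191, -0.2483, 0.05])]
lock_center [(0.95, [0.6211, -0.2526, 0.0161]), (0.94, [0.3949, -0.0224, 0.0152]), (0.89, [0.4099, 0.1484, 0.0227]), (0.66, [0.6212, -0.0118, 0.1028])]
```

View pics/s6.png

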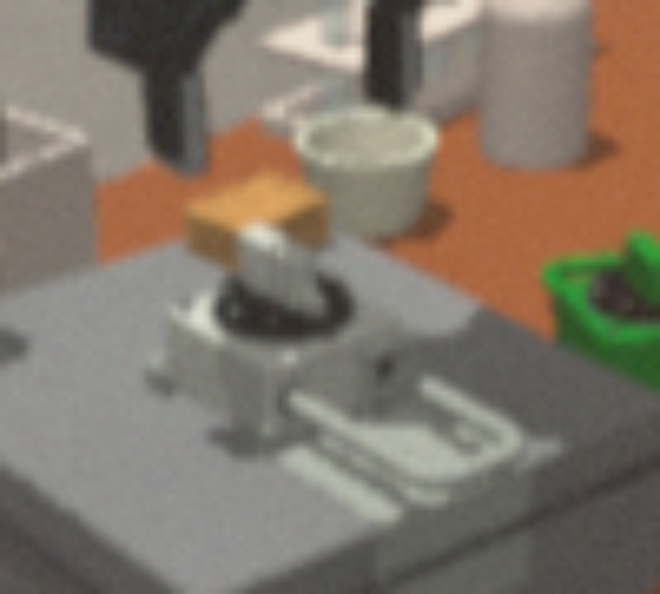

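The shackle is fully out (cross bar at (515,440), clear of the staple) and the dial still points at the stud. The next move takes the block by its y faces.

```bash
python3 -m jog '0 -1 0 30 0 0 0;0 0 0 20 0 0 0;0 0 0 15 0 0 0;0 0 0 12 0 0 0;0 0 0 10 0 0 0;0 0 0 0 0 0 0' 70
```

```text
t: 15.7
ee_pos: [0.6141, -0.0107, 0.0593]
tcp_rot: [[0.98, -0.198, -0.002], [-0.198, -0.98, -0.0], [-0.002, 0.0, -1.0]]
contact_force: [-0.7, -0.5, -0.6]
grip_width: 0.0855
grip_force: 0.0
```

```bash
python3 -m jog '1 0 0 0 0 0 0;1 0 0 0 0 0 0;1 0 0 0 0 0 0;1 0 0 0 0 0 0;1 0 0 0 0 0 0' 70
```

```text
t: 16.2
ee_pos: [0.6162, -0.0107, 0.0619]
tcp_rot: [[0.98, -0.198, 0.003], [-0.198, -0.98, -0.0], [0.003, -0.0, -1.0]]
contact_force: [-0.4, -0.2, 5.1]
grip_width: 0.0623
grip_force: 81.3
```

```bash
python3 -m jog '1 0 0 -4 0 0 0;1 0 0 -8 0 0 0;1 0 0 -15 0 0 0;1 0 0 -25 0 0 0;1 0 0 -25 0 0 0;1 0 0 -25 0 0 0;1 0 0 0 0 0 0' 80
```

```text
t: 16.9
ee_pos: [0.6167, -0.0102, 0.1662]
tcp_rot: [[0.98, -0.198, 0.005], [-0.198, -0.98, -0.0], [0.005, -0.001, -1.0]]
contact_force: [0.8, -0.4, -5.2]
grip_width: 0.0622
grip_force: 90.1
```

```bash
python3 -m jog '1 -2.5 9 0 0 0 0;1 -5 19 0 0 0 0;1 -8 30 0 0 0 0;1 -10 36 0 0 0 0;1 -10 36 0 0 0 0;1 -10 36 0 0 0 0;1 -10 36 0 0 0 0;1 -10 36 0 0 0 0;1 -10 36 0 0 0 0;1 -8 30 0 0 0 0'
```

```text
t: 17.9
ee_pos: [0.4691, -0.2942, 0.1599]
tcp_rot: [[0.98, -0.2, -0.005], [-0.2, -0.98, 0.002], [-0.005, -0.001, -1.0]]
contact_force: [0.1, -0.7, -4.8]
grip_width: 0.0625
grip_force: 89.9
```

```bash
python3 -m jog '1 -6 24 0 0 0 0;1 -3 13 0 0 0 0;1 -1 5 0 0 0 0;1 0 0 8 0 0 0;1 0 0 15 0 0 0;1 0 0 20 0 0 0;1 0 0 20 0 0 0;1 0 0 10 0 0 0;1 0 0 4 0 0 0;1 0 0 0 0 0 0'
```

```text
t: 18.9
ee_pos: [0.455, -0.3305, 0.0849]
tcp_rot: [[0.98, -0.197, -0.001], [-0.197, -0.98, 0.001], [-0.001, -0.001, -1.0]]
contact_force: [0.2, 0.4, -5.3]
grip_width: 0.0621
grip_force: 89.7
```

```bash
python3 - <<'E'
from h import *
s=status.get_state(); print(s['ee_pos'],s['tcp_rot'].round(3),s['grip_width'],s['contact_force'])
for n in('side','top'):
    c=cap(n)
    for t in('shackle_bar','dial_grip','lock_center','reader_top'):
        print(n,t,[(round(d['p'],2),np.round(d['location'],4).tolist()) for d in optics.landmark_of(n,t)[:5]])
    if n=='side': cv2.imwrite('pics/s7.png',cv2.resize(c['frame'][90:240,290:490],(800,600))[:,:,::-1])
E
```

```text
[ 0.45501357 -0.33050023  0.08489494] [[ 0.98  -0.197 -0.001]
 [-0.197 -0.98   0.001]
 [-0.001 -0.001 -1.   ]] 0.0621123827097959 [ 0.19491131  0.39684456 -5.29535065]
side shackle_bar [(0.7, [0.3409, -0.0667, 0.0162]), (0.65, [0.3537, -0.3132, 0.1237]), (0.61, [0.4316, 0.2254, 0.0211]), (0.58, [0.6835, -0.2942, 0.0192])]
side dial_grip [(0.75, [0.4104, 0.1484, 0.0575]), (0.63, [0.6176, -0.2487, 0.0536]), (0.63, [0.3978, -0.0161, 0.0498]), (0.39, [0.4695, -0.3341, 0.1596])]
side lock_center [(0.98, [0.623, -0.2508, 0.0143]), (0.86, [0.4145, 0.1518, 0.024]), (0.8, [0.3976, -0.0189, 0.0154]), (0.23, [0.4348, -0.1751, 0.0004])]
side reader_top [(0.75, [0.4611, -0.3329, 0.014])]
top shackle_bar [(0.66, [0.3527, -0.3121, 0.1288]), (0.43, [0.3371, -0.0643, 0.0158]), (0.42, [0.683, -0.2943, 0.0181])]
top dial_grip [(0.73, [0.6177, -0.2451, 0.0522]), (0.68, [0.3972, -0.0121, 0.0522]), (0.66, [0.4675, -0.334, 0.1611]), (0.52, [0.4077, 0.1505, 0.0502])]
top lock_center [(0.76, [0.618, -0.249, 0.0143]), (0.68, [0.4639, -0.3342, 0.1303]), (0.66, [0.3978, -0.0188, 0.0179]), (0.59, [0.4098, 0.1567, 0.0159])]
top reader_top [(0.93, [0.4611, -0.332, 0.0158])]
```

View pics/s7.png

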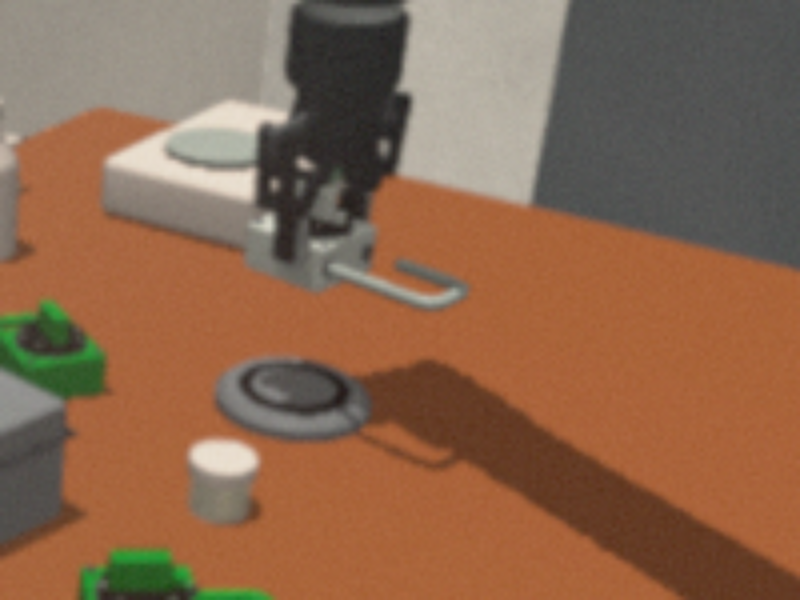

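The lock is held level with the dial up, directly over the reader at (295,395), shackle out. By the networks its centre is about 11 cm above the pad and its underside about 9.5 cm. I'll let it settle and hand in.

```bash
python3 -m jog '1 0 0 0 0 0 0;1 0 0 0 0 0 0;1 0 0 0 0 0 0;1 0 0 0 0 0 0;1 0 0 0 0 0 0' && python3 -c "
from workcell import ticket;print(ticket.finish_job())"
```

```text
t: 19.9
ee_pos: [0.4549, -0.3314, 0.0855]
tcp_rot: [[0.98, -0.198, -0.0], [-0.198, -0.98, -0.0], [-0.0, 0.0, -1.0]]
contact_force: [-0.1, -0.4, -5.3]
grip_width: 0.062
grip_force: 89.7
the job is handed in; nothing more can be done
None
```

I handed in the job at about 20 s: the dial is at the stud, the shackle is fully out, and the gripper holds the open lock level, dial up, with its centre about 11 cm above the middle of the reader (underside about 9.5 cm).

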